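# Put the produce away in the vacuum box

## Task

Put all the lemons and garlic bulbs that lie on the chopping board away in the clear vacuum box: pinch the two grey tabs on its lid together to free it, lift it off and lay it right way up on the worktop, put every lemon and bulb in the box, then put the lid back on and press it straight down until it clicks home on both sides. Then draw the air out with three full strokes of the pump knob on the lid, letting it come all the way up after each. Do not knock over or push about the other things standing there.

Things in the scene. Friction and masses are not known exactly. Their poses are not given: they have to be found in the camera images.
- keeper: Clear plastic box, open at the top under its lid, 246 (x) x 162 (y) x 86 mm high, walls and floor 5 mm (inside 236 x 152 mm); it does not move. Inside the middle of each long wall a catch rib 60 mm long stands out 7 mm, 74 to 79 mm above the underside. Origin: centre of the underside; x along the length, z up.
- keeper_rim (a point): Centre of the box's mouth, level with the top of the dark rubber seal that lies on the rim, 92 mm above the underside. The seal springs down 5 mm at most (4.5 N to start, 9.5 N fully).
- lid: White lid, 248 (x) x 164 (y) mm, 0.36 kg in all, loose, clicked onto the box at the start. Origin: centre of the plane under its skirt, on which it stands when laid down; x along the length, z up. Plate top 37 mm up, details to 48 mm. Skirt play in the box 1.7 to 3 mm each side. Clicked home, its origin is 58 to 59 mm above the box's, either way round.
- tab_left (a joint): Grey tab at the lid's +y side: travel inwards in m, 0 out, 0.009 fully in; sprung (3 N to start, 5.7 N fully). Upright, 46 mm long in x, 38 to 74 mm above the lid's origin; outer face 31 mm from the lid's middle when out (62 mm over both tabs, 44 mm with both in). Its hook catches under the box's rib, is clear of it from 6 mm in, and is ramped below to snap past it when the lid is pressed down.
- tab_right (a joint): The same tab at the lid's -y side.
- pump (a joint): Pump knob: travel down in m, 0 up, 0.012 fully down; sprung (3 N to start, 6.6 N fully down). A full stroke is over 0.009 down and back to under 0.002.
- lid_grip (a point): Between the tabs, on the lid's middle, 62 mm above its origin: a good place for the TCP when pinching the tabs along the lid's y axis; axes as the lid's.
- lid_spine_top (a point): Centre of the flat top of the fixed white spine between the tabs (60 x 26 mm, 78 mm above the lid's origin): the place to press the lid down (about 15 to 20 N). Merely laid on, the lid stands 4 mm or more too high.
- pump_top (a point): Centre of the pump knob's top, 37 mm wide, 78 mm from the lid's middle along +x, 74 mm above the lid's origin when up; moves with the knob.
- board: Wooden chopping board, 220 (x) x 340 (y) x 22 mm, fixed; origin: centre of its underside.
- lemon_a_center (a point): A lemon, 78 (own x axis, the long one) x 55 x 56 mm, 0.11 kg. Centre of it (the body's origin lies 28 mm below, on its underside as it first lay; it may roll). Present in some starts only.
- lemon_b_center (a point): A lemon of the same kind. Centre of it (the body's origin lies 28 mm below, on its underside as it first lay; it may roll). Present in some starts only.
- garlic_a_center (a point): A garlic bulb, 60 x 57 x 58 mm, stem up along its own z as it first lay, 0.04 kg. Centre of it (the body's origin lies 28 mm below, on its underside as it first lay; it may roll). Present in some starts only.
- garlic_b_center (a point): A garlic bulb of the same kind. Centre of it (the body's origin lies 28 mm below, on its underside as it first lay; it may roll). Present in some starts only.
- tin: Bystander: food tin 76 mm wide, 58 mm high; origin centre of the underside.
- mug: Bystander: dotted mug 82 x 114 mm, 91 mm high; origin under its middle.
- toothpicks: Bystander: glass of toothpicks 41 mm wide, 79 mm high; origin centre of the underside.
- peeler: Bystander: peeler 170 mm long (x), 18 mm high, on the far left part of the board; origin under its middle.

How it is judged:
On the way, in this order (a step that is already met when the one before it is completed fails the run):
1. both tabs are pinched in while the lid sits on the box (value of joint each of tab_left, tab_right above 0.006 m and z of lid in the frame of keeper below 0.08 m and horizontal distance between lid and keeper below 0.01 m), for 0.1 s.
2. the lid lies right way up on the worktop, let go (height (world z) of lid between -0.01 and 0.012 m and angle between lid's own z axis and vertical below 0.1 rad and horizontal distance between lid and keeper above 0.13 m and contact force between the fingers and lid below 0.3 N), for 0.2 s.
3. every lemon and garlic bulb present lies in the box, let go (x of lemon_a_center in the frame of keeper between -0.118 and 0.118 m and y of lemon_a_center in the frame of keeper between -0.076 and 0.076 m and z of lemon_a_center in the frame of keeper between 0.005 and 0.06 m and x of lemon_b_center in the frame of keeper between -0.118 and 0.118 m and y of lemon_b_center in the frame of keeper between -0.076 and 0.076 m and z of lemon_b_center in the frame of keeper between 0.005 and 0.06 m and x of garlic_a_center in the frame of keeper between -0.118 and 0.118 m and y of garlic_a_center in the frame of keeper between -0.076 and 0.076 m and z of garlic_a_center in the frame of keeper between 0.005 and 0.06 m and x of garlic_b_center in the frame of keeper between -0.118 and 0.118 m and y of garlic_b_center in the frame of keeper between -0.076 and 0.076 m and z of garlic_b_center in the frame of keeper between 0.005 and 0.06 m and contact force between the fingers and lemon_a below 0.3 N and contact force between the fingers and lemon_b below 0.3 N and contact force between the fingers and garlic_a below 0.3 N and contact force between the fingers and garlic_b below 0.3 N), for 0.2 s.
4. the lid is back on and clicked home on both sides, over the produce (z of lid in the frame of keeper between 0.054 and 0.0605 m and horizontal distance between lid and keeper below 0.006 m and angle between lid's own z axis and vertical below 0.03 rad and value of joint each of tab_left, tab_right below 0.003 m and x of lemon_a_center in the frame of keeper between -0.118 and 0.118 m and y of lemon_a_center in the frame of keeper between -0.076 and 0.076 m and z of lemon_a_center in the frame of keeper between 0.005 and 0.06 m and x of lemon_b_center in the frame of keeper between -0.118 and 0.118 m and y of lemon_b_center in the frame of keeper between -0.076 and 0.076 m and z of lemon_b_center in the frame of keeper between 0.005 and 0.06 m and x of garlic_a_center in the frame of keeper between -0.118 and 0.118 m and y of garlic_a_center in the frame of keeper between -0.076 and 0.076 m and z of garlic_a_center in the frame of keeper between 0.005 and 0.06 m and x of garlic_b_center in the frame of keeper between -0.118 and 0.118 m and y of garlic_b_center in the frame of keeper between -0.076 and 0.076 m and z of garlic_b_center in the frame of keeper between 0.005 and 0.06 m), for 0.3 s.
5. the pump is pressed all the way (value of joint pump above 0.009 m), for 0.05 s.
6. the pump has come up again (value of joint pump below 0.002 m), for 0.1 s.
7. the pump is pressed all the way a second time (value of joint pump above 0.009 m), for 0.05 s.
8. the pump has come up again (value of joint pump below 0.002 m), for 0.1 s.
9. the pump is pressed all the way a third time (value of joint pump above 0.009 m), for 0.05 s.
At the end, for the whole second after the job is handed in: Every lemon and bulb present is in the box; the lid is clicked home (its origin 54 to 60.5 mm above the box's underside, within 6 mm of centre, level within 0.03 rad, both tabs out to within 3 mm), the pump knob is up (within 2 mm) and everything is at rest and released (all of step 4 and value of joint pump below 0.002 m and linear speed of lid below 0.01 m/s and contact force between the fingers and lid below 0.3 N); the robot touches nothing.
It fails at once if the tin is knocked over or pushed more than 5 cm (distance of tin from where it was at the start of the episode above 0.05 m or angle between tin's own z axis and vertical above 0.6 rad).
It fails at once if the mug is knocked over or pushed more than 5 cm (distance of mug from where it was at the start of the episode above 0.05 m or angle between mug's own z axis and vertical above 0.6 rad).
It fails at once if the toothpicks is knocked over or pushed more than 5 cm (distance of toothpicks from where it was at the start of the episode above 0.05 m or angle between toothpicks's own z axis and vertical above 0.6 rad).
It fails at once if the peeler is knocked over or pushed more than 5 cm (distance of peeler from where it was at the start of the episode above 0.05 m or angle between peeler's own z axis and vertical above 0.6 rad).
Of lemon_a, lemon_b, garlic_a, garlic_b only 2 to 4 are there at a start; the rules pass over those that are not, and their reading is None.
At some moment in a run one of lemon_a, lemon_b, garlic_a, garlic_b may be knocked a few centimetres aside while the robot is not near it.
Once in a run the grip may slacken for a moment while it holds something.
It also fails if it takes over 210 s, if anything falls off the work surface, if the arm or the gripper's body presses on something with over 40 N, if the wrist force passes 120 N, or if a joint passes its speed limit or range.

## Robot

A 6-joint arm with a two-finger parallel gripper is mounted at the origin on a cart in front of the work surface, level with it; the furniture and walls round the work are solid. World frame = base frame: x ahead of the robot, y to its left, z up, the work surface at z = 0. Lengths are in m, angles in rad, forces in N, time in s.
With the tool pointing down it reaches from about 0.375 to 0.9 m from the base axis. Payload 3.1 kg.
Tool frame: the origin (TCP) lies between the finger pads, 19 mm behind the fingertips; this is the grasp point; z points along the fingers, y is the line along which they close (so a half turn about z gives the same grasp; the last joint's range is limited). The gripper opens to 87 mm and grips with 3 to 60 N. Pads are 19 mm wide; open, the fingers measure 117 mm over their backs; the gripper's body (75 mm by 190 mm) begins 51 mm behind the grasp point.
Start: joints at [1.012, 0.527, 1.433, -0, 1.181, -0.178], TCP at [0.232, 0.58, 0.241] pointing down, gripper open.
Joint ranges: [-3.08, 3.08], [-0.75, 2.2], [0.22, 2.44], [-1.43, 4.57], [0, 2.65], [-2.85, 2.85]. Speed limits (rad/s): [2.79, 2.79, 3.14, 3.14, 3.14, 3.14].

## Interface

Orientations are given as a unit quaternion [x, y, z, w].
In Python, from rig import get_obs, cams, job gives the robot as it stands.
- The arm moves only by the tool servo_tool, never from a script. Its argument "moves" is text: rows parted by semicolons, each of 5 numbers parted by spaces: the shift along the tool's x, y, z in m, then the turn about the tool's z in degrees, then the finger opening in m, from 0 to 0.087. In form: dx dy dz spin claw; .... A call has 1 to 10 rows; each row is the pose to reach, as a shift and turn from the pose commanded when the call began, along the tool's axes at that moment; what a row does not reach only later rows make up. A row lasts 1/12 s, in which the tool goes at most 41.7 mm and 7.16 degrees, less where a joint would pass 70% of its speed; a pose out of reach is approached as far as the arm can. A call with a gripper value outside its range is refused whole. The fingers move at their own pace and stop on an object; "grip_force" is the grip in N (left out, the last holds). Time passes only in rows, so rows that repeat a pose let the fingers close. It gives the time, the measured TCP pose, the force, the opening and the grip force at its end, in the units of the state.
- get_obs(): the state, without advancing time (a new reading comes with each control period).
- cams.camera(name): name is "scene" or "top" or "wrist"; returns the picture (420x560x3 uint8, blue, green, red); there is no depth.
- cams.camera_model(name): a dict with "fx", "fy", "cx", "cy" (pixels), "R" (3x3) and "t" (3): a world point X has camera coordinates R X + t. Camera axes: x right, y down, z forward; pixel columns grow to the right and rows downward; lengths in m; the calibration is good to about 2 mm. A picture is of the moment at which its call begins: read the wrist's pose just before it. camera_model takes no time and is no camera call; for the wrist camera it gives the pose at the moment of the call.
- job.hand_in(): hands the job in; it is judged then, once.
The state is a dict: "time": time; "q": joint angles; "joint_velocities": joint speeds; "joint_torque": joint torques, N m; "position": TCP position; "tool_rot": TCP orientation; "ft_force": force on the tool from outside, world axes, zero at the start; "moment": the same for the moment, N m; "grip_width": finger opening in m; "grip_force": force on a finger pad.
Only numpy, scipy, OpenCV 4.12 (cv2) and the standard library are available. Lean on these libraries where they do the work, as an engineer would, in place of code of your own. Each camera call takes 0.05 s, during which the arm holds its last target. There are 200 camera calls.

## Working session

There is one attempt and no reset: what is moved stays moved. The work goes in short steps, Python scripts to look and compute and a tool call to move; the robot and the scene stay as the last step left them, time stands still between calls to the robot, and variables do not carry over. Pictures are saved under pics/ and viewed, at most 14 in all, crops included, and the job is handed in when it is done.

Besides the shell and the picture viewer there is one more tool, called after "Emit:" as a command line: name --argument value ..., lists and objects as JSON in quotes. servo_tool: Moves the arm, as the interface text tells. Its arguments: {"type":"object","properties":{"moves":{"type":"string"},"grip_force":{"type":"number"}},"required":["moves"]}

```bash
mkdir -p pics; cat > h.py <<'E'
import numpy as np, cv2
from rig import get_obs, cams, job
from scipy.spatial.transform import Rotation as Ro
def ray(m,u,v,z):
    R=np.array(m["R"]);t=np.array(m["t"]);c=-R.T@t
    d=R.T@np.array([(u-m["cx"])/m["fx"],(v-m["cy"])/m["fy"],1])
    return c+d*(z-c[2])/d[2]
def proj(m,X):
    p=np.array(m["R"])@np.array(X)+np.array(m["t"]);return m["fx"]*p[0]/p[2]+m["cx"],m["fy"]*p[1]/p[2]+m["cy"]
def state():
    o=get_obs();r=Ro.from_quat(o["tool_rot"]);return o,np.array(o["position"]),r.as_matrix()
def totool(X):
    o,p,R=state();return R.T@(np.array(X)-p)
E
python3 - <<'E'
from h import *
for n in("top","scene"):
    cv2.imwrite(f"pics/{n}0.png",cams.camera(n)); m=cams.camera_model(n);print(n,m["fx"],np.round(-np.array(m["R"]).T@m["t"],3),np.round(m["R"],2).tolist())
o,p,R=state();print(o);print(R.round(2))
E
```

```text
top 508.59391143862047 [0.351 0.128 1.42 ] [[0.0, -1.0, -0.0], [-0.98, -0.0, -0.22], [0.22, 0.0, -0.98]]
scene 440.41459508352847 [-0.138 -0.22   0.775] [[0.4, -0.92, -0.02], [-0.58, -0.24, -0.78], [0.71, 0.32, -0.63]]
{'time': 0.1, 'q': array([ 1.01150478e+00,  5.28391355e-01,  1.43375289e+00,  6.69253781e-06,
        1.18138303e+00, -1.78521039e-01]), 'joint_velocities': array([-2.19261819e-03, -1.96754998e-03, -3.20534989e-03, -2.88895806e-04,
        1.23758212e-03,  6.22164564e-05]), 'joint_torque': array([ 3.01586169e-04, -4.40986347e+01, -1.77150518e+01,  6.34845207e-02,
        5.33581933e-02, -2.93758865e-05]), 'position': array([0.231928  , 0.57971995, 0.24036506]), 'tool_rot': array([ 1.89238366e-01,  9.81930703e-01, -9.01114970e-04, -3.51693682e-04]), 'ft_force': array([-0.01030111,  0.85561563,  0.12798102]), 'moment': array([ 0.02261118, -0.02923131,  0.01976643]), 'grip_force': 0.0, 'grip_width': 0.08719304501289847}
[[-0.93  0.37 -0.  ]
 [ 0.37  0.93 -0.  ]
 [ 0.   -0.   -1.  ]]
```

View pics/top0.png

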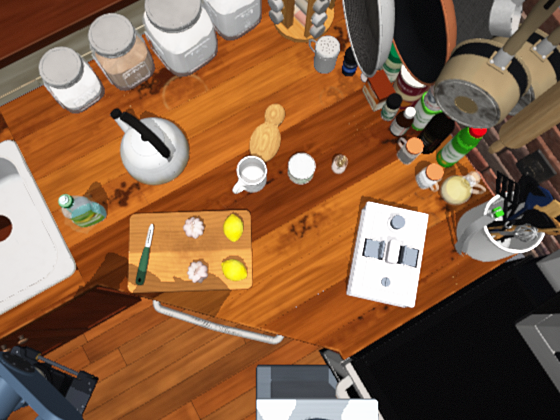

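View pics/scene0.png

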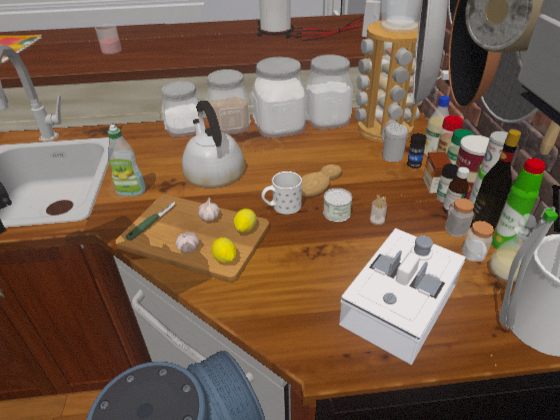

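The top view shows four produce items on the board: lemons at about (234,228) and (235,269), garlic at (194,227) and (197,271). The lid is at about (390,250) with its pump at (398,222), and the space around (300,260) is free for laying it down. The scene view agrees.

```bash
python3 - <<'E'
from h import *
im=cv2.imread("pics/top0.png");m=cams.camera_model("top")
hsv=cv2.cvtColor(im,cv2.COLOR_BGR2HSV)
def blobs(mask,a,name,z):
    n,l,s,c=cv2.connectedComponentsWithStats(mask.astype(np.uint8))
    for i in range(1,n):
        if s[i,4]>a:
            print(name,s[i].tolist(),c[i].round(1),ray(m,*c[i],z).round(3))
H,S,V=cv2.split(hsv)
roi=np.zeros(H.shape,bool);roi[205:295,125:255]=1
blobs(roi&(H>22)&(H<34)&(S>180)&(V>150),50,"lemon",.05)
blobs(roi&(S<90)&(V>120),50,"garlic",.05)
roi[:]=0;roi[190:310,340:435]=1
w=(roi&(S<60)&(V>170)).astype(np.uint8)
w=cv2.morphologyEx(w,cv2.MORPH_CLOSE,np.ones((15,15)))
c=max(cv2.findContours(w,0,2)[0],key=cv2.contourArea);r=cv2.minAreaRect(c);print(r)
for b in cv2.boxPoints(r):print(b,ray(m,*b,.0955).round(3))
for q in[(398,222),(390,250),(302,258),(252,175),(302,168),(340,163),(130,290),(252,290),(252,211),(130,213),(283,340)]:print(q,ray(m,*q,.1).round(3),ray(m,*q,0).round(3))
cv2.imwrite("pics/c1.png",cv2.resize(im[190:315,335:440],None,fx=4.8,fy=4.8,interpolation=2))
E
```

```text
lemon [223, 214, 20, 28, 388] [232.5 227.7] [0.6   0.226 0.05 ]
lemon [221, 259, 26, 22, 412] [233.6 269.9] [0.485 0.221 0.05 ]
garlic [183, 217, 21, 22, 325] [193.3 227.2] [0.601 0.334 0.05 ]
garlic [145, 224, 9, 24, 125] [149.1 236. ] [0.577 0.454 0.05 ]
garlic [187, 261, 21, 22, 335] [197.  271.7] [0.48 0.32 0.05]
((388.4388427734375, 254.4537353515625), (68.7505111694336, 97.99291229248047), 10.539183616638184)
[345.68164 296.33612] [ 0.413 -0.07   0.095]
[363.60535 199.99634] [ 0.667 -0.126  0.095]
[431.19604 212.57135] [ 0.633 -0.304  0.095]
[413.27234 308.91113] [ 0.382 -0.241  0.095]
(398, 222) [ 0.607 -0.214  0.1  ] [ 0.626 -0.24   0.   ]
(390, 250) [ 0.532 -0.189  0.1  ] [ 0.546 -0.213  0.   ]
(302, 258) [0.511 0.041 0.1  ] [0.523 0.034 0.   ]
(252, 175) [0.735 0.173 0.1  ] [0.765 0.176 0.   ]
(302, 168) [0.755 0.037 0.1  ] [0.786 0.031 0.   ]
(340, 163) [ 0.769 -0.066  0.1  ] [ 0.801 -0.08   0.   ]
(130, 290) [0.428 0.483 0.1  ] [0.434 0.51  0.   ]
(252, 290) [0.429 0.17  0.1  ] [0.435 0.173 0.   ]
(252, 211) [0.636 0.172 0.1  ] [0.658 0.175 0.   ]
(130, 213) [0.63  0.496 0.1  ] [0.651 0.524 0.   ]
(283, 340) [0.305 0.091 0.1  ] [0.301 0.089 0.   ]
```

View pics/c1.png

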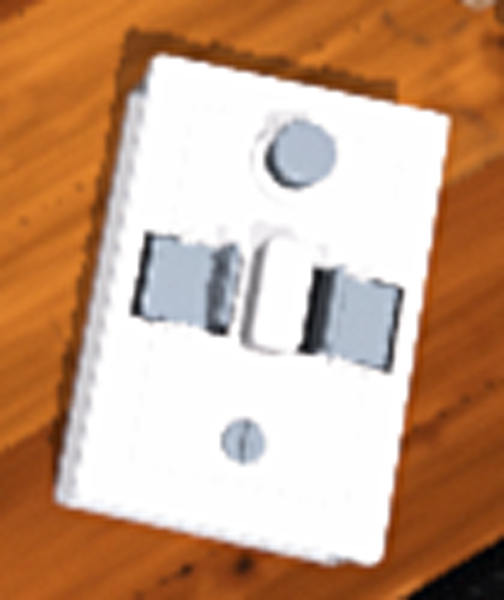

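The crop shows the plate corners at about (155,57), (450,118) and (382,563), the pump top at (300,153), and the white spine between the tabs with its top at about (283,290). The pump is at the far end (world +x).

```bash
python3 - <<'E'
from h import *
m=cams.camera_model("top")
P=lambda u,v,z:ray(m,335+u/4.8,190+v/4.8,z)
TL,TR,BR=P(155,57,.0955),P(450,118,.0955),P(382,563,.0955)
pu=P(300,153,.1325);sp=P(283,290,.1365)
print(TL,TR,BR,np.linalg.norm(TL-TR),np.linalg.norm(TR-BR),"ctr",(TL+BR)/2)
print(pu,sp,np.linalg.norm((pu-sp)[:2]))
ang=lambda d:np.degrees(np.arctan2(d[1],d[0]))
print(ang(TR-BR),ang(TL-TR)-90,ang(pu-sp))
o,p,R=state();print("tool x yaw",ang(R[:,0]),"to hover",totool([*((TL+BR)/2)[:2],.30]))
mw=cams.camera_model("wrist");c=-np.array(mw["R"]).T@mw["t"];print("wrist cam in tool",R.T@(c-p),(R.T@np.array(mw["R"]).T).round(2).tolist(),mw["fx"])
E
```

```text
[ 0.66223496 -0.13599031  0.0955    ] [ 0.62770805 -0.29762024  0.0955    ] [ 0.38604508 -0.2449588   0.0955    ] 0.16527656215699324 0.24733422444609673 ctr [ 0.52414002 -0.19047455  0.0955    ]
[ 0.60071347 -0.20409814  0.1325    ] [ 0.52627864 -0.19004952  0.1365    ] 0.0757489768240479
-12.293298483215342 -12.058123347116464 -10.688119034082664
tool x yaw 158.18329166855835 to hover [-0.55749617 -0.60654673 -0.05867585]
wrist cam in tool [ 0.06896373  0.00084895 -0.14388286] [[0.0, -0.97, -0.25], [1.0, 0.0, 0.0], [-0.0, -0.25, 0.97]] 298.54022574110616
```

Emit:
servo_tool --moves "-0.28 -0.303 -0.05 -9.8 0.087;-0.28 -0.303 -0.05 -9.8 0.087;-0.28 -0.303 -0.05 -9.8 0.087;-0.28 -0.303 -0.05 -9.8 0.087;-0.28 -0.303 -0.05 -9.8 0.087;-0.28 -0.303 -0.05 -9.8 0.087;-0.28 -0.303 -0.05 -9.8 0.087;-0.28 -0.303 -0.05 -9.8 0.087;-0.28 -0.303 -0.05 -9.8 0.087;-0.28 -0.303 -0.05 -9.8 0.087"

```text
time: 0.93
position: [0.3795, 0.1929, 0.2914]
tool_rot: [0.105, 0.995, -0.0, -0.0]
ft_force: [-0.0, 0.7, 0.5]
grip_width: 0.0871
grip_force: 0.0
```

```bash
cat >> h.py <<'E'
def rep(X=None,yaw=None):
    o,p,R=state();y=np.degrees(np.arctan2(R[1,0],R[0,0]))
    print("t",round(o["time"],2),"p",p.round(4),"yaw",round(y,1),"w",round(o["grip_width"],4),"gf",round(o["grip_force"],1),"F",np.round(o["ft_force"],1),"q",np.round(o["q"],2))
    if X is not None: print("shift",(R.T@(np.array(X)-p)).round(4), "" if yaw is None else ("spin",round(-((yaw-y+180)%360-180),1)))
E
python3 -c "
from h import *
rep([.525,-.1905,.30],168)"
```

```text
t 0.93 p [0.3795 0.1929 0.2914] yaw 168.0 w 0.0871 gf 0.0 F [-0.   0.7  0.5] q [ 0.21  0.19  1.84 -0.    1.12 -1.15]
shift [-0.222  -0.3447 -0.0086] ('spin', np.float64(-0.0))
```

Emit:
servo_tool --moves "-0.222 -0.345 -0.009 0 0.087;-0.222 -0.345 -0.009 0 0.087;-0.222 -0.345 -0.009 0 0.087;-0.222 -0.345 -0.009 0 0.087;-0.222 -0.345 -0.009 0 0.087;-0.222 -0.345 -0.009 0 0.087;-0.222 -0.345 -0.009 0 0.087;-0.222 -0.345 -0.009 0 0.087;-0.222 -0.345 -0.009 0 0.087;-0.222 -0.345 -0.009 0 0.087"

```text
time: 1.77
position: [0.5253, -0.1917, 0.2999]
tool_rot: [0.105, 0.994, -0.0, -0.0]
ft_force: [2.3, 1.2, -0.1]
grip_width: 0.0871
grip_force: 0.0
```

```bash
python3 -c "
from h import *
rep([.525,-.1905,.30],168)
m=cams.camera_model('wrist');im=cams.camera('wrist')
cv2.imwrite('pics/w1.png',im)
print([np.round(proj(m,X)) for X in ([.525,-.1905,.1365],[.601,-.204,.1325])])
np.save('mw.npy',m,allow_pickle=True)"
```

```text
t 1.77 p [ 0.5253 -0.1917  0.2999] yaw 167.9 w 0.0871 gf 0.0 F [ 2.3  1.2 -0.1] q [-0.55  0.37  1.53 -0.    1.24 -1.91]
shift [ 0.0006  0.0011 -0.0001] ('spin', np.float64(-0.1))
[array([285., 194.]), array([287., 259.])]
```

View pics/w1.png

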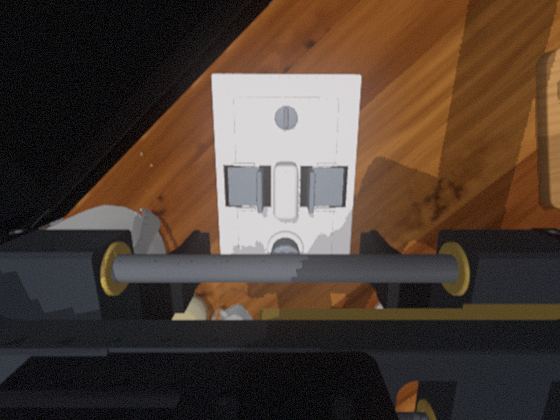

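The wrist view shows the lid square to the tool: spine top centred at about (286.5,191), tabs either side, pump at (286,245).

```bash
python3 -c "
from h import *
m=np.load('mw.npy',allow_pickle=True).item()
c=ray(m,286.5,191,.1365);print(c, ray(m,286.5,118,.1), ray(m,213,75,.0955),ray(m,360,75,.0955))
rep([c[0],c[1],.1215],168)"
```

```text
[ 0.52264691 -0.18808297  0.1365    ] [ 0.44955765 -0.17235695  0.1       ] [ 0.38896866 -0.24090779  0.0955    ] [ 0.42228378 -0.08512373  0.0955    ]
t 1.82 p [ 0.5285 -0.1984  0.3002] yaw 167.7 w 0.0871 gf 0.0 F [ 3.3 -4.5  0.7] q [-0.55  0.38  1.52 -0.    1.24 -1.91]
shift [0.0091 0.01   0.1786] ('spin', np.float64(-0.3))
```

Emit:
servo_tool --moves "0 0 0.1 0 0.087;0 0 0.1 0 0.087;0 0 0.1 0 0.087;0 0 0.1 0 0.087;0 0 0.1 0 0.087;0 0 0.1 0 0.087;0 0 0.1 0 0.087;0 0 0.1 0 0.087;0 0 0.1 0 0.087"

```text
time: 2.57
position: [0.5256, -0.1891, 0.2018]
tool_rot: [0.105, 0.995, -0.001, 0.001]
ft_force: [-0.1, -0.4, 0.2]
grip_width: 0.0871
grip_force: 0.0
```

```bash
python3 -c "
from h import *
m=cams.camera_model('wrist');im=cams.camera('wrist')
cv2.imwrite('pics/w2.png',im)
np.save('mw.npy',m,allow_pickle=True)
rep([.5232,-.1888,.1205],168)
print([np.round(proj(m,X)) for X in ([.5232,-.1888,.1365],)])
"
```

```text
t 2.62 p [ 0.5255 -0.189   0.2015] yaw 168.0 w 0.087 gf 0.0 F [ 0.2  0.6 -1.6] q [-0.55  0.49  1.64 -0.    1.01 -1.91]
shift [ 0.0025 -0.0002  0.081 ] ('spin', np.float64(-0.0))
[array([283., 220.])]
```

View pics/w2.png

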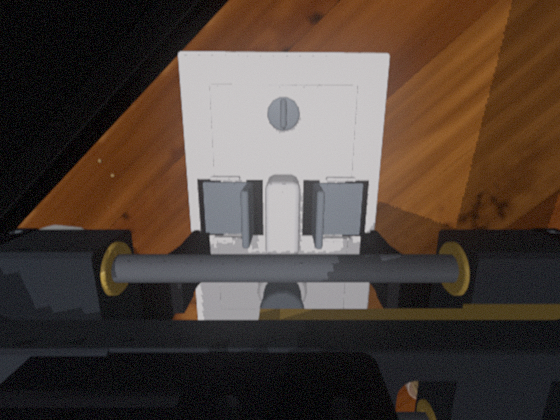

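Lid centred laterally (spine and screw at column 283 as predicted). Lower and pinch.

Emit:
servo_tool --moves "0.0025 0 0.04 0 0.087;0.0025 0 0.06 0 0.087;0.0025 0 0.075 0 0.087;0.0025 0 0.081 0 0.087;0.0025 0 0.081 0 0.087;0.0025 0 0.081 0 0.087;0.0025 0 0.081 0 0.06;0.0025 0 0.081 0 0.03;0.0025 0 0.081 0 0.03;0.0025 0 0.081 0 0.03" --grip_force 30

```text
time: 3.45
position: [0.5229, -0.1886, 0.12]
tool_rot: [0.105, 0.995, -0.0, 0.001]
ft_force: [-1.1, -0.4, -0.1]
grip_width: 0.068
grip_force: 0.0
```

Emit:
servo_tool --moves "0 0 0 0 0.03;0 0 0 0 0.03;0 0 0 0 0.03;0 0 0 0 0.03;0 0 0 0 0.03;0 0 0 0 0.03"

```text
time: 3.95
position: [0.5228, -0.1891, 0.1197]
tool_rot: [0.105, 0.995, -0.001, 0.001]
ft_force: [-0.4, -3.1, 3.0]
grip_width: 0.0423
grip_force: 30.0
```

Emit:
servo_tool --moves "0 0 -0.01 0 0.03;0 0 -0.02 0 0.03;0 0 -0.03 0 0.03;0 0 -0.045 0 0.03;0 0 -0.06 0 0.03;0 0 -0.075 0 0.03;0 0 -0.09 0 0.03;0 0 -0.105 0 0.03;0 0 -0.115 0 0.03;0 0 -0.115 0 0.03"

```text
time: 4.78
position: [0.5233, -0.1877, 0.2367]
tool_rot: [0.105, 0.995, -0.0, 0.002]
ft_force: [1.4, -0.7, -3.5]
grip_width: 0.0422
grip_force: 30.0
```

```bash
python3 -c "
from h import *
rep([.51,.05,.235],168)
cv2.imwrite('pics/s2.png',cams.camera('scene'))
"
```

```text
t 4.78 p [ 0.5233 -0.1877  0.2367] yaw 168.0 w 0.0422 gf 30.0 F [ 1.4 -0.7 -3.5] q [-0.55  0.44  1.62  0.    1.08 -1.91]
shift [0.0625 0.2298 0.0015] ('spin', np.float64(0.0))
```

View pics/s2.png

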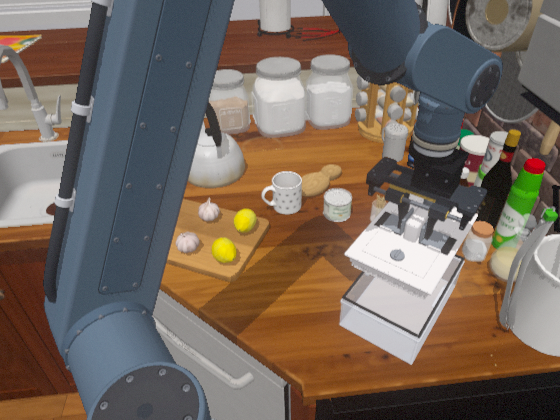

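The lid hangs level in the gripper at about (410,250), and the box below it at (405,300) is open. The next move takes the lid to the free spot.

Emit:
servo_tool --moves "0.006 0.02 0 0 0.03;0.014 0.05 0 0 0.03;0.022 0.08 0 0 0.03;0.03 0.11 0 0 0.03;0.038 0.14 0 0 0.03;0.046 0.17 0 0 0.03;0.054 0.2 0 0 0.03;0.06 0.22 0 0 0.03;0.0625 0.23 0 0 0.03;0.0625 0.23 0 0 0.03"

```text
time: 5.67
position: [0.5079, 0.0519, 0.2334]
tool_rot: [0.103, 0.995, 0.0, -0.001]
ft_force: [-0.4, 0.0, -3.2]
grip_width: 0.0428
grip_force: 30.0
```

Emit:
servo_tool --moves "0 0 0.02 0 0.03;0 0 0.05 0 0.03;0 0 0.08 0 0.03;0 0 0.105 0 0.03;0 0 0.125 0 0.03;0 0 0.14 0 0.03;0 0 0.15 0 0.03;0 0 0.155 0 0.03;0 0 0.155 0 0.03;0 0 0.155 0 0.03"

```text
time: 6.5
position: [0.5098, 0.0491, 0.0795]
tool_rot: [0.105, 0.994, -0.0, 0.0]
ft_force: [0.2, 0.3, -3.8]
grip_width: 0.0423
grip_force: 30.0
```

```bash
python3 -c "
from h import *
rep([.51,.05,.0625],168)
"
```

```text
t 6.5 p [0.5098 0.0491 0.0795] yaw 167.9 w 0.0423 gf 30.0 F [ 0.2  0.3 -3.8] q [-0.12  0.64  1.85 -0.    0.66 -1.48]
shift [-0.      0.0009  0.017 ] ('spin', np.float64(-0.1))
```

Emit:
servo_tool --moves "0 0 0.008 0 0.03;0 0 0.013 0 0.03;0 0 0.017 0 0.03;0 0 0.018 0 0.03;0 0 0.018 0 0.03;0 0 0.018 0 0.03;0 0 0.018 0 0.03"

```text
time: 7.08
position: [0.5093, 0.0497, 0.0617]
tool_rot: [0.105, 0.995, -0.0, 0.0]
ft_force: [-1.3, 0.1, 0.8]
grip_width: 0.0426
grip_force: 30.0
```

Emit:
servo_tool --moves "0 0 0 0 0.087;0 0 0 0 0.087;0 0 0 0 0.087;0 0 0 0 0.087;0 0 0 0 0.087;0 0 -0.02 0 0.087;0 0 -0.05 0 0.087;0 0 -0.09 0 0.087;0 0 -0.13 0 0.087;0 0 -0.15 0 0.087"

```text
time: 7.92
position: [0.5112, 0.0496, 0.2155]
tool_rot: [0.105, 0.995, -0.0, 0.004]
ft_force: [0.4, 0.2, 0.2]
grip_width: 0.0864
grip_force: 0.0
```

```bash
python3 -c "
from h import *
rep([.601,.334,.24],168)
m=cams.camera_model('wrist')
cv2.imwrite('pics/w3.png',cams.camera('wrist'))
cv2.imwrite('pics/t3.png',cams.camera('top'))
print(proj(m,[.5098,.0491,.078]))
"
```

```text
t 7.92 p [0.5112 0.0496 0.2155] yaw 168.0 w 0.0864 gf 0.0 F [0.4 0.2 0.2] q [-0.12  0.41  1.74  0.    0.98 -1.48]
shift [-0.0288  0.2969 -0.024 ] ('spin', np.float64(-0.0))
(np.float64(282.66456135923517), np.float64(197.68037210772147))
```

View pics/t3.png

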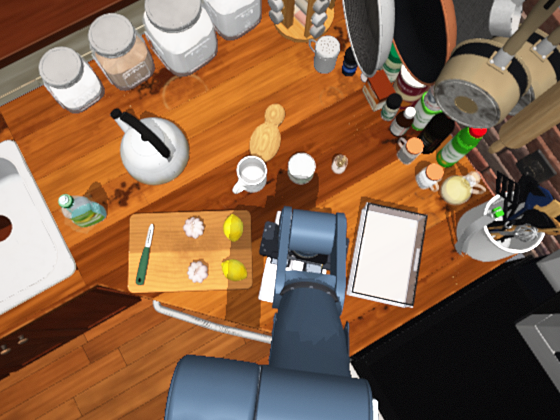

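The lid lies on the worktop beneath the gripper, at about (300,255). The box is open and empty at (387,252), and the four items have not moved.

```bash
cat >> h.py <<'E'
def produce(im,m,roi,z=.05):
    H,S,V=cv2.split(cv2.cvtColor(im,cv2.COLOR_BGR2HSV)); out=[]
    for nm,mk in(("lemon",(H>20)&(H<36)&(S>150)&(V>90)),("garlic",(S<100)&(V>110))):
        mk=cv2.morphologyEx((mk&roi).astype(np.uint8),cv2.MORPH_CLOSE,np.ones((5,5)))
        for c in cv2.findContours(mk,0,2)[0]:
            if cv2.contourArea(c)<150: continue
            h=cv2.convexHull(c);P=np.array([ray(m,*q,z)[:2] for q in h[:,0].astype(float)])
            (cx,cy),s,a=cv2.fitEllipse((P*1e3).astype(np.float32)) if len(P)>5 else ((0,0),(0,0),0)
            lo=a+90  # cv ellipse: second size lies at angle a+90
            out.append((nm,np.array([cx,cy])/1e3,np.round(s),round((lo+90)%180-90)))
    return out
E
python3 -c "
from h import *
im=cv2.imread('pics/t3.png');m=cams.camera_model('top')
roi=np.zeros(im.shape[:2],bool);roi[205:295,165:256]=1
for r in produce(im,m,roi):print(r)
rep([.485,.221,.24],78)
"
```

```text
('lemon', array([0.48586594, 0.22169681]), array([54., 73.]), 64)
('lemon', array([0.60054932, 0.22566588]), array([54., 74.]), 4)
('garlic', array([0.47968463, 0.31926608]), array([55., 60.]), 16)
('garlic', array([0.60093762, 0.33394119]), array([55., 60.]), 30)
t 8.02 p [0.5122 0.0494 0.2155] yaw 168.0 w 0.0864 gf 0.0 F [ 0.5 -0.6 -0.9] q [-0.12  0.41  1.74  0.    0.98 -1.48]
shift [ 0.062   0.1622 -0.025 ] ('spin', np.float64(90.0))
```

Emit:
servo_tool --moves "0.01 0.03 -0.02 7 0.087;0.02 0.06 -0.02 14 0.087;0.03 0.09 -0.02 21 0.087;0.04 0.12 -0.02 28 0.087;0.05 0.15 -0.02 35 0.087;0.062 0.162 -0.02 42 0.087;0.062 0.162 -0.02 49 0.087;0.062 0.162 -0.02 56 0.087;0.062 0.162 -0.02 63 0.087;0.062 0.162 -0.02 70 0.087"

```text
time: 8.85
position: [0.4813, 0.2212, 0.2297]
tool_rot: [0.658, 0.753, -0.001, -0.001]
ft_force: [-0.2, 0.7, -0.8]
grip_width: 0.0867
grip_force: 0.0
```

Emit:
servo_tool --moves "0 0 0 7 0.087;0 0 0 14 0.087;0 0 0 21 0.087;0 0 0 28 0.087;0 0 0 34 0.087;0 0 0 34 0.087;0 0 0 34 0.087;0 0 0 34 0.087"

```text
time: 9.52
position: [0.4819, 0.2209, 0.2304]
tool_rot: [0.848, 0.531, -0.001, -0.0]
ft_force: [0.7, -0.2, 1.1]
grip_width: 0.0869
grip_force: 0.0
```

```bash
python3 -c "
from h import *
rep([.485,.221,.05],64)
m=cams.camera_model('wrist');im=cams.camera('wrist')
cv2.imwrite('pics/w4.png',im)
print(proj(m,[.485,.221,.05]))
roi=np.zeros(im.shape[:2],bool);roi[60:235]=1
for r in produce(im,m,roi):print(r)
"
```

```text
t 9.52 p [0.4819 0.2209 0.2304] yaw 64.1 w 0.0869 gf 0.0 F [ 0.7 -0.2  1.1] q [ 0.22  0.41  1.68 -0.    1.05  0.67]
shift [0.0016 0.003  0.1804] ('spin', np.float64(0.1))
(np.float64(287.89660120255803), np.float64(189.67808333773687))
('lemon', array([0.4838291 , 0.22172543]), array([54., 75.]), 64)
('lemon', array([0.60020349, 0.22523093]), array([57., 75.]), 1)
('garlic', array([0.60325879, 0.11445482]), array([ 23., 110.]), -16)
('garlic', array([0.34997189, 0.24824834]), array([31., 51.]), 4)
('garlic', array([0.73732031, 0.0729334 ]), array([55., 62.]), 33)
('garlic', array([0.47974173, 0.32015442]), array([56., 59.]), 10)
('garlic', array([0.7539137 , 0.17154033]), array([ 88., 155.]), -33)
('garlic', array([0.58988898, 0.3272095 ]), array([36., 48.]), -59)
```

View pics/w4.png

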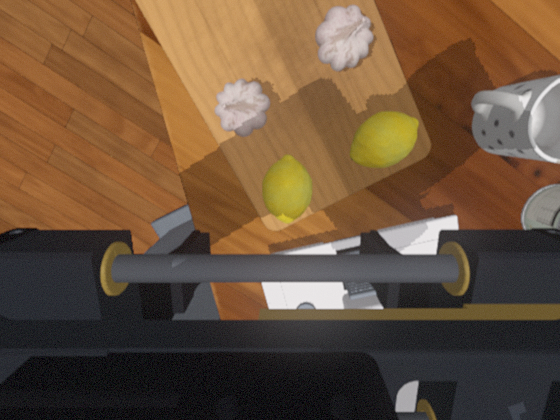

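The near lemon is at about (288,188), directly under the tool and in line with it. Its measured pose agrees with the top camera.

Emit:
servo_tool --moves "0.0015 0.0015 0.04 0 0.087;0.0015 0.0015 0.08 0 0.087;0.0015 0.0015 0.12 0 0.087;0.0015 0.0015 0.15 0 0.087;0.0015 0.0015 0.17 0 0.087;0.0015 0.0015 0.181 0 0.087;0.0015 0.0015 0.181 0 0.087;0.0015 0.0015 0.181 0 0.04;0.0015 0.0015 0.181 0 0.04;0.0015 0.0015 0.181 0 0.04" --grip_force 25

```text
time: 10.4
position: [0.4855, 0.2221, 0.0518]
tool_rot: [0.848, 0.53, 0.002, 0.001]
ft_force: [1.6, 0.3, -0.0]
grip_width: 0.0741
grip_force: 0.0
```

Emit:
servo_tool --moves "0 0 0 0 0.04;0 0 0 0 0.04;0 0 -0.01 0 0.04;0 0 -0.03 0 0.04;0 0 -0.06 0 0.04;0 0 -0.1 0 0.04;0 0 -0.14 0 0.04;0 0 -0.17 0 0.04;0 0 -0.17 0 0.04"

```text
time: 11.15
position: [0.4881, 0.2228, 0.2277]
tool_rot: [0.848, 0.53, 0.007, 0.002]
ft_force: [1.4, 0.8, -0.4]
grip_width: 0.0528
grip_force: 25.0
```

```bash
cat >> h.py <<'E'
BC=np.array([.523,-.189]);BY=-12.
def slot(x,y,z):
    c,s=np.cos(np.radians(BY)),np.sin(np.radians(BY));return [BC[0]+c*x-s*y,BC[1]+s*x+c*y,z]
E
python3 -c "
from h import *
im=cv2.imread('pics/t3.png');m=cams.camera_model('top')
# box rim check: light inside contour
S=cv2.cvtColor(im,cv2.COLOR_BGR2HSV);roi=np.zeros(im.shape[:2],bool);roi[195:312,346:432]=1
w=cv2.morphologyEx((roi&(S[:,:,1]<60)&(S[:,:,2]>130)).astype(np.uint8),cv2.MORPH_CLOSE,np.ones((9,9)))
c=max(cv2.findContours(w,0,2)[0],key=cv2.contourArea);r=cv2.minAreaRect(c)
print('box',r,ray(m,*r[0],.09),[ray(m,*b,.09).round(3).tolist() for b in cv2.boxPoints(r)])
print(slot(-.06,-.035,.2))
rep(slot(-.06,-.035,.21),78)
"
```

```text
box ((382.18994140625, 254.16998291015625), (73.96337127685547, 98.99495697021484), 8.13010311126709) [ 0.52270496 -0.17020788  0.09      ] [[0.409, -0.053, 0.09], [0.669, -0.098, 0.09], [0.64, -0.292, 0.09], [0.383, -0.239, 0.09]]
[np.float64(0.4570342347773501), np.float64(-0.21076046457661762), 0.2]
t 11.15 p [0.4881 0.2228 0.2277] yaw 64.0 w 0.0528 gf 25.0 F [ 1.4  0.8 -0.4] q [0.22 0.42 1.68 0.   1.03 0.67]
shift [-0.4035  0.162   0.0158] ('spin', np.float64(-14.0))
```

Emit:
servo_tool --moves "-0.025 0.01 -0.01 -3 0.04;-0.06 0.025 -0.01 -8 0.04;-0.095 0.038 -0.01 -14 0.04;-0.13 0.052 -0.01 -14 0.04;-0.165 0.066 -0.01 -14 0.04;-0.2 0.08 -0.01 -14 0.04;-0.235 0.094 -0.01 -14 0.04;-0.27 0.108 -0.01 -14 0.04;-0.305 0.122 -0.01 -14 0.04;-0.335 0.135 -0.01 -14 0.04"

```text
time: 11.98
position: [0.4576, -0.1405, 0.2304]
tool_rot: [0.778, 0.629, -0.0, -0.0]
ft_force: [1.0, 1.0, -1.1]
grip_width: 0.053
grip_force: 25.0
```

```bash
python3 -c "
from h import *
rep(slot(-.06,-.035,.21),78)
"
```

```text
t 11.98 p [ 0.4576 -0.1405  0.2304] yaw 77.9 w 0.053 gf 25.0 F [ 1.   1.  -1.1] q [-0.53  0.35  1.8  -0.    0.99 -0.32]
shift [-0.0688  0.0142  0.0204] ('spin', np.float64(-0.1))
```

Emit:
servo_tool --moves "-0.03 0.007 0.005 0 0.04;-0.055 0.012 0.02 0 0.04;-0.067 0.014 0.04 0 0.04;-0.067 0.014 0.07 0 0.04;-0.067 0.014 0.1 0 0.04;-0.067 0.014 0.13 0 0.04;-0.067 0.014 0.15 0 0.04;-0.067 0.014 0.165 0 0.04;-0.067 0.014 0.175 0 0.04;-0.067 0.014 0.175 0 0.04"

```text
time: 12.82
position: [0.4572, -0.2061, 0.0536]
tool_rot: [0.777, 0.629, -0.001, -0.002]
ft_force: [-0.1, -0.1, -1.4]
grip_width: 0.0529
grip_force: 25.0
```

```bash
python3 -c "
from h import *
rep(slot(-.06,-.035,.055),78)
"
```

```text
t 12.82 p [ 0.4572 -0.2061  0.0536] yaw 78.0 w 0.0529 gf 25.0 F [-0.1 -0.1 -1.4] q [-0.65  0.68  1.88 -0.    0.58 -0.44]
shift [-0.0045  0.0008 -0.0014] ('spin', np.float64(-0.0))
```

Release, then climb and return over the board.

Emit:
servo_tool --moves "-0.003 0 -0.002 0 0.04;-0.003 0 -0.002 0 0.066;-0.003 0 -0.002 0 0.066;-0.003 0 -0.002 0 0.07;-0.003 0 -0.002 0 0.07;-0.003 0 -0.03 0 0.07;-0.003 0 -0.07 0 0.07;-0.003 0 -0.11 0 0.07;-0.003 0 -0.15 0 0.08;-0.003 0 -0.18 0 0.087"

```text
time: 13.65
position: [0.4583, -0.2101, 0.2389]
tool_rot: [0.777, 0.629, 0.0, 0.002]
ft_force: [1.4, -0.1, -0.3]
grip_width: 0.0769
grip_force: 0.0
```

```bash
python3 -c "
from h import *
im=cams.camera('top');m=cams.camera_model('top');cv2.imwrite('pics/t5.png',im)
roi=np.zeros(im.shape[:2],bool);roi[205:295,165:256]=1
for r in produce(im,m,roi):print(r)
rep([.6005,.2255,.23],4)
"
```

```text
('lemon', array([0.60041644, 0.22572551]), array([54., 74.]), 4)
('garlic', array([0.47982211, 0.31947729]), array([55., 59.]), 10)
('garlic', array([0.6035144 , 0.30358853]), array([55., 60.]), 34)
t 13.7 p [ 0.461  -0.212   0.2439] yaw 78.0 w 0.0804 gf 0.0 F [ 1.1 -0.9  3.1] q [-0.65  0.36  1.73  0.    1.04 -0.44]
shift [0.457  0.0454 0.0116] ('spin', np.float64(74.0))
```

The far garlic was knocked to (.6035,.3036), so it comes next.

```bash
python3 -c "
from h import *
rep([.6035,.3036,.23],78)
"
```

```text
t 13.7 p [ 0.461  -0.212   0.2439] yaw 78.0 w 0.0804 gf 0.0 F [ 1.1 -0.9  3.1] q [-0.65  0.36  1.73  0.    1.04 -0.44]
shift [0.534  0.0322 0.011 ] ('spin', np.float64(0.0))
```

Emit:
servo_tool --moves "0.03 0.002 0 0 0.087;0.07 0.004 0 0 0.087;0.11 0.006 0 0 0.087;0.15 0.008 0 0 0.087;0.19 0.01 0 0 0.087;0.23 0.013 0 0 0.087;0.27 0.016 0 0 0.087;0.31 0.019 0 0 0.087;0.35 0.021 0 0 0.087;0.39 0.023 0 0 0.087"

```text
time: 14.53
position: [0.5613, 0.1689, 0.2354]
tool_rot: [0.777, 0.629, 0.0, 0.0]
ft_force: [0.8, -0.7, 0.2]
grip_width: 0.0873
grip_force: 0.0
```

Emit:
servo_tool --moves "0.04 0.002 0 0 0.087;0.08 0.005 0 0 0.087;0.115 0.007 0 0 0.087;0.14 0.009 0 0 0.087;0.144 0.009 0 0 0.087;0.144 0.009 0 0 0.087;0.144 0.009 0 0 0.087"

```text
time: 15.12
position: [0.5995, 0.3051, 0.2348]
tool_rot: [0.777, 0.629, -0.001, 0.0]
ft_force: [1.2, -0.3, -0.3]
grip_width: 0.0869
grip_force: 0.0
```

```bash
python3 -c "
from h import *
rep()
m=cams.camera_model('wrist');im=cams.camera('wrist')
cv2.imwrite('pics/w5.png',im)
roi=np.zeros(im.shape[:2],bool);roi[60:235]=1
for r in produce(im,m,roi):
  if r[1][1]>.2 and r[2][1]<80:print(r,proj(m,[*r[1],.05]))
rep([.6035,.3036,.05],78)
"
```

```text
t 15.12 p [0.5995 0.3051 0.2348] yaw 78.0 w 0.0869 gf 0.0 F [ 1.2 -0.3 -0.3] q [ 0.31  0.6   1.31 -0.    1.23  0.51]
('garlic', array([0.73685614, 0.2161028 ]), array([37., 52.]), -7) (np.float64(415.44368803966097), np.float64(239.13099961963184))
('garlic', array([0.48100839, 0.32122531]), array([56., 62.]), 22) (np.float64(179.75336965793593), np.float64(197.76437543778985))
('garlic', array([0.60348145, 0.30513647]), array([57., 60.]), 52) (np.float64(288.63047491862045), np.float64(189.42532545348863))
('garlic', array([0.45017603, 0.46208221]), array([16., 19.]), -90) (np.float64(110.21513434366517), np.float64(72.46617823712177))
t 15.17 p [0.5996 0.3045 0.235 ] yaw 77.9 w 0.0868 gf 0.0 F [ 0.4 -0.2  0.5] q [ 0.3   0.6   1.31 -0.    1.23  0.51]
shift [0.0002 0.0042 0.1849] ('spin', np.float64(-0.1))
```

Garlic at (.6035,.3045); shift 0, 0.004, 0.187.

Emit:
servo_tool --moves "0 0.004 0.04 0 0.087;0 0.004 0.08 0 0.087;0 0.004 0.12 0 0.087;0 0.004 0.155 0 0.087;0 0.004 0.175 0 0.087;0 0.004 0.187 0 0.087;0 0.004 0.187 0 0.087;0 0.004 0.187 0 0.04;0 0.004 0.187 0 0.04;0 0.004 0.187 0 0.04" --grip_force 20

```text
time: 16.0
position: [0.6058, 0.3051, 0.0507]
tool_rot: [0.777, 0.629, 0.002, 0.001]
ft_force: [0.6, -1.1, 0.2]
grip_width: 0.0743
grip_force: 0.0
```

Emit:
servo_tool --moves "0 0 0 0 0.04;0 0 0 0 0.04;0 0 -0.01 0 0.04;0 0 -0.03 0 0.04;0 0 -0.06 0 0.04;0 0 -0.1 0 0.04;0 0 -0.14 0 0.04;0 0 -0.175 0 0.04;0 0 -0.175 0 0.04"

```text
time: 16.75
position: [0.6088, 0.3067, 0.2337]
tool_rot: [0.777, 0.629, 0.008, 0.003]
ft_force: [1.7, -0.1, 0.9]
grip_width: 0.054
grip_force: 20.0
```

```bash
python3 -c "
from h import *
rep(slot(-.06,.042,.22),78)
"
```

```text
t 16.75 p [0.6088 0.3067 0.2337] yaw 78.0 w 0.054 gf 20.0 F [ 1.7 -0.1  0.9] q [0.3  0.61 1.3  0.   1.22 0.51]
shift [-0.4608 -0.0411  0.0089] ('spin', np.float64(0.0))
```

Emit:
servo_tool --moves "-0.03 -0.002 0 0 0.04;-0.07 -0.005 0 0 0.04;-0.11 -0.008 0 0 0.04;-0.15 -0.012 0 0 0.04;-0.19 -0.015 0 0 0.04;-0.23 -0.018 0 0 0.04;-0.27 -0.022 0 0 0.04;-0.31 -0.026 0 0 0.04;-0.35 -0.03 0 0 0.04;-0.385 -0.035 0 0 0.04"

```text
time: 17.58
position: [0.489, -0.0664, 0.2241]
tool_rot: [0.777, 0.629, 0.0, 0.001]
ft_force: [0.4, -0.8, -0.5]
grip_width: 0.0535
grip_force: 20.0
```

Emit:
servo_tool --moves "-0.035 -0.002 0 0 0.04;-0.06 -0.002 0 0 0.04;-0.073 -0.002 0.02 0 0.04;-0.073 -0.002 0.05 0 0.04;-0.073 -0.002 0.08 0 0.04;-0.073 -0.002 0.1 0 0.04;-0.073 -0.002 0.1 0 0.04;-0.073 -0.002 0.1 0 0.04"

```text
time: 18.25
position: [0.4723, -0.1351, 0.1231]
tool_rot: [0.777, 0.629, -0.0, -0.001]
ft_force: [-0.4, -0.5, 0.3]
grip_width: 0.0535
grip_force: 20.0
```

```bash
python3 -c "
from h import *
rep(slot(-.06,.042,.055),78)
"
```

```text
t 18.25 p [ 0.4723 -0.1351  0.1231] yaw 78.0 w 0.0535 gf 20.0 F [-0.4 -0.5  0.3] q [-0.51  0.54  1.87 -0.    0.73 -0.3 ]
shift [-0.0002  0.0009  0.0681] ('spin', np.float64(-0.0))
```

Emit:
servo_tool --moves "0 0.001 0.03 0 0.04;0 0.001 0.055 0 0.04;0 0.001 0.067 0 0.04;0 0.001 0.067 0 0.04;0 0.001 0.067 0 0.04;0 0.001 0.067 0 0.066;0 0.001 0.067 0 0.068;0 0.001 0.067 0 0.07;0 0.001 0.067 0 0.07;0 0.001 0.067 0 0.07"

```text
time: 19.08
position: [0.4739, -0.1357, 0.0569]
tool_rot: [0.777, 0.629, 0.0, 0.001]
ft_force: [0.5, -0.3, -0.1]
grip_width: 0.0692
grip_force: 0.0
```

Emit:
servo_tool --moves "0 0 -0.03 0 0.07;0 0 -0.07 0 0.07;0 0 -0.11 0 0.07;0 0 -0.15 0 0.08;0 0 -0.175 0 0.087;0 0 -0.175 0 0.087;0 0 -0.175 0 0.087"

```text
time: 19.67
position: [0.4743, -0.1359, 0.2329]
tool_rot: [0.777, 0.629, 0.001, 0.002]
ft_force: [-0.2, 0.5, -1.1]
grip_width: 0.0845
grip_force: 0.0
```

```bash
python3 -c "
from h import *
im=cams.camera('top');m=cams.camera_model('top');cv2.imwrite('pics/t6.png',im)
roi=np.zeros(im.shape[:2],bool);roi[205:295,165:256]=1
for r in produce(im,m,roi):print(r)
rep([.6005,.2255,.23],4)
"
```

```text
('lemon', array([0.60041644, 0.22572551]), array([54., 74.]), 4)
('garlic', array([0.47972824, 0.31940359]), array([55., 60.]), 13)
t 19.72 p [ 0.4732 -0.1354  0.2313] yaw 78.0 w 0.0855 gf 0.0 F [-1.   0.8 -0.2] q [-0.51  0.36  1.77 -0.    1.01 -0.3 ]
shift [0.3795 0.0494 0.0013] ('spin', np.float64(74.0))
```

Emit:
servo_tool --moves "0.03 0.004 0 7 0.087;0.07 0.009 0 14 0.087;0.11 0.014 0 21 0.087;0.15 0.019 0 28 0.087;0.19 0.024 0 35 0.087;0.23 0.03 0 42 0.087;0.27 0.036 0 49 0.087;0.31 0.04 0 56 0.087;0.345 0.045 0 63 0.087;0.375 0.049 0 70 0.087"

```text
time: 20.55
position: [0.5969, 0.2182, 0.2281]
tool_rot: [0.995, 0.1, -0.003, 0.0]
ft_force: [0.6, -0.6, 0.3]
grip_width: 0.0871
grip_force: 0.0
```

Emit:
servo_tool --moves "0 0 0 5 0.087;0 0 0 5 0.087;0 0 0 5 0.087;0 0 0 5 0.087;0 0 0 5 0.087"

```text
time: 20.97
position: [0.5974, 0.2153, 0.2303]
tool_rot: [0.998, 0.059, -0.001, 0.0]
ft_force: [0.2, 0.2, -0.5]
grip_width: 0.0872
grip_force: 0.0
```

```bash
python3 -c "
from h import *
rep()
m=cams.camera_model('wrist');im=cams.camera('wrist')
cv2.imwrite('pics/w6.png',im)
roi=np.zeros(im.shape[:2],bool);roi[60:235]=1
X=[.6005,.2255]
for r in produce(im,m,roi):
  if r[0]=='lemon':print(r,proj(m,[*r[1],.05]));X=r[1]
rep([*X,.05],3)
"
```

```text
t 20.97 p [0.5974 0.2153 0.2303] yaw 6.8 w 0.0872 gf 0.0 F [ 0.2  0.2 -0.5] q [ 0.17  0.55  1.42 -0.    1.17  1.62]
('lemon', array([0.59923883, 0.22584634]), array([55., 75.]), 5) (np.float64(276.1654667432744), np.float64(187.16448416156146))
t 21.02 p [0.5977 0.2153 0.2308] yaw 6.8 w 0.0869 gf 0.0 F [-0.5  0.7  0. ] q [ 0.17  0.55  1.42 -0.    1.17  1.62]
shift [ 0.003  -0.0103  0.1808] ('spin', np.float64(3.8))
```

Emit:
servo_tool --moves "0.003 -0.01 0.03 3 0.087;0.003 -0.01 0.07 3 0.087;0.003 -0.01 0.11 3 0.087;0.003 -0.01 0.15 3 0.087;0.003 -0.01 0.17 3 0.087;0.003 -0.01 0.182 3 0.087;0.003 -0.01 0.182 3 0.087;0.003 -0.01 0.182 3 0.04;0.003 -0.01 0.182 3 0.04;0.003 -0.01 0.182 3 0.04" --grip_force 25

```text
time: 21.85
position: [0.6016, 0.2272, 0.0516]
tool_rot: [0.999, 0.033, 0.002, -0.0]
ft_force: [-0.3, -0.8, 0.3]
grip_width: 0.0744
grip_force: 0.0
```

Emit:
servo_tool --moves "0 0 0 0 0.04;0 0 0 0 0.04;0 0 -0.01 0 0.04;0 0 -0.03 0 0.04;0 0 -0.06 0 0.04;0 0 -0.1 0 0.04;0 0 -0.14 0 0.04;0 0 -0.175 0 0.04;0 0 -0.175 0 0.04"

```text
time: 22.6
position: [0.6046, 0.2282, 0.234]
tool_rot: [0.999, 0.034, 0.009, -0.001]
ft_force: [0.6, -0.1, 0.3]
grip_width: 0.0531
grip_force: 25.0
```

```bash
python3 -c "
from h import *
rep(slot(.06,.035,.23),78)
"
```

```text
t 22.6 p [0.6046 0.2282 0.234 ] yaw 3.9 w 0.0531 gf 25.0 F [ 0.6 -0.1  0.3] q [0.19 0.56 1.4  0.   1.17 1.69]
shift [-0.0423  0.3935  0.0024] ('spin', np.float64(-74.1))
```

Emit:
servo_tool --moves "-0.004 0.03 0 -7 0.04;-0.008 0.07 0 -14 0.04;-0.012 0.11 0 -21 0.04;-0.016 0.15 0 -28 0.04;-0.02 0.19 0 -35 0.04;-0.024 0.23 0 -42 0.04;-0.028 0.27 0 -49 0.04;-0.032 0.31 0 -56 0.04;-0.036 0.34 0 -63 0.04;-0.038 0.37 0 -70 0.04"

```text
time: 23.43
position: [0.5858, -0.1473, 0.2245]
tool_rot: [0.806, 0.592, -0.0, 0.0]
ft_force: [0.7, -0.2, -1.3]
grip_width: 0.0527
grip_force: 25.0
```

Emit:
servo_tool --moves "0 0 0 -4 0.04;0 0 0 -4 0.04;0 0 0 -4 0.04;0 0 0 -4 0.04"

```text
time: 23.77
position: [0.5864, -0.1436, 0.2242]
tool_rot: [0.787, 0.617, -0.0, -0.0]
ft_force: [0.2, 0.0, -0.8]
grip_width: 0.0532
grip_force: 25.0
```

```bash
python3 -c "
from h import *
rep(slot(.06,.035,.055),78)
"
```

```text
t 23.77 p [ 0.5864 -0.1436  0.2242] yaw 76.2 w 0.0532 gf 25.0 F [ 0.2  0.  -0.8] q [-0.43  0.52  1.51  0.    1.12 -0.18]
shift [-0.0224  0.0083  0.1692] ('spin', np.float64(-1.8))
```

Emit:
servo_tool --moves "-0.022 0.008 0.02 -2 0.04;-0.022 0.008 0.05 -2 0.04;-0.022 0.008 0.09 -2 0.04;-0.022 0.008 0.12 -2 0.04;-0.022 0.008 0.15 -2 0.04;-0.022 0.008 0.168 -2 0.04;-0.022 0.008 0.168 -2 0.04;-0.022 0.008 0.168 -2 0.04;-0.022 0.008 0.168 -2 0.04"

```text
time: 24.52
position: [0.5899, -0.1673, 0.0572]
tool_rot: [0.776, 0.631, 0.0, 0.0]
ft_force: [0.6, -0.6, -1.7]
grip_width: 0.0527
grip_force: 25.0
```

Emit:
servo_tool --moves "0 0 0 0 0.066;0 0 0 0 0.068;0 0 0 0 0.07;0 0 0 0 0.07;0 0 -0.03 0 0.07;0 0 -0.07 0 0.07;0 0 -0.11 0 0.07;0 0 -0.15 0 0.08;0 0 -0.175 0 0.087;0 0 -0.175 0 0.087"

```text
time: 25.35
position: [0.593, -0.1695, 0.2389]
tool_rot: [0.776, 0.631, 0.003, 0.007]
ft_force: [0.9, -1.6, 0.8]
grip_width: 0.0821
grip_force: 0.0
```

```bash
python3 -c "
from h import *
im=cams.camera('top');m=cams.camera_model('top');cv2.imwrite('pics/t7.png',im)
roi=np.zeros(im.shape[:2],bool);roi[205:295,165:256]=1
for r in produce(im,m,roi):print(r)
rep([.480,.320,.23],78)
"
```

```text
('garlic', array([0.47972824, 0.31940359]), array([55., 60.]), 13)
t 25.4 p [ 0.5914 -0.1688  0.2357] yaw 78.3 w 0.0843 gf 0.0 F [-0.2 -0.2 -0.5] q [-0.46  0.52  1.47  0.    1.14 -0.25]
shift [ 0.4559 -0.2086  0.0029] ('spin', np.float64(0.3))
```

Emit:
servo_tool --moves "0.03 -0.014 0 0 0.087;0.065 -0.03 0 0 0.087;0.1 -0.046 0 0 0.087;0.135 -0.062 0 0 0.087;0.17 -0.078 0 0 0.087;0.205 -0.094 0 0 0.087;0.24 -0.11 0 0 0.087;0.275 -0.126 0 0 0.087;0.31 -0.142 0 0 0.087;0.345 -0.158 0 0 0.087"

```text
time: 26.23
position: [0.503, 0.2035, 0.2299]
tool_rot: [0.776, 0.631, -0.001, -0.001]
ft_force: [0.3, -0.2, 0.1]
grip_width: 0.0873
grip_force: 0.0
```

Emit:
servo_tool --moves "0.035 -0.016 0 0 0.087;0.07 -0.032 0 0 0.087;0.1 -0.045 0 0 0.087;0.111 -0.05 0 0 0.087;0.111 -0.05 0 0 0.087;0.111 -0.05 0 0 0.087;0.111 -0.05 0 0 0.087"

```text
time: 26.82
position: [0.4784, 0.3192, 0.2306]
tool_rot: [0.776, 0.631, -0.001, 0.0]
ft_force: [0.4, -0.6, -0.2]
grip_width: 0.0871
grip_force: 0.0
```

```bash
python3 -c "
from h import *
m=cams.camera_model('wrist');im=cams.camera('wrist')
cv2.imwrite('pics/w7.png',im)
roi=np.zeros(im.shape[:2],bool);roi[60:235]=1
X=[.48,.32]
for r in produce(im,m,roi):
  if r[0]=='garlic' and np.hypot(*(r[1]-X))<.06 :print(r,proj(m,[*r[1],.05]));Y=r[1]
rep([*Y,.05],78)
"
```

```text
('garlic', array([0.47961563, 0.32122882]), array([57., 59.]), 22) (np.float64(285.8177859710119), np.float64(188.96416210372553))
t 26.87 p [0.4787 0.319  0.2308] yaw 78.2 w 0.0874 gf 0.0 F [ 0.4  0.4 -0.7] q [ 0.39  0.47  1.57 -0.    1.1   0.6 ]
shift [0.0026 0.0006 0.1808] ('spin', np.float64(0.2))
```

Emit:
servo_tool --moves "0.002 0.001 0.04 0 0.087;0.002 0.001 0.08 0 0.087;0.002 0.001 0.12 0 0.087;0.002 0.001 0.155 0 0.087;0.002 0.001 0.175 0 0.087;0.002 0.001 0.182 0 0.087;0.002 0.001 0.182 0 0.087;0.002 0.001 0.182 0 0.04;0.002 0.001 0.182 0 0.04;0.002 0.001 0.182 0 0.04" --grip_force 20

```text
time: 27.7
position: [0.4813, 0.3228, 0.0512]
tool_rot: [0.776, 0.631, 0.002, 0.001]
ft_force: [1.3, -0.7, -0.4]
grip_width: 0.0744
grip_force: 0.0
```

Emit:
servo_tool --moves "0 0 0 0 0.04;0 0 0 0 0.04;0 0 -0.01 0 0.04;0 0 -0.03 0 0.04;0 0 -0.06 0 0.04;0 0 -0.1 0 0.04;0 0 -0.14 0 0.04;0 0 -0.175 0 0.04;0 0 -0.175 0 0.04;0 0 -0.175 0 0.04"

```text
time: 28.53
position: [0.481, 0.3233, 0.2278]
tool_rot: [0.776, 0.631, 0.003, 0.001]
ft_force: [-0.4, -0.6, -1.0]
grip_width: 0.0551
grip_force: 20.0
```

```bash
python3 -c "
from h import *
rep(slot(.06,-.042,.23),78)
"
```

```text
t 28.53 p [0.481  0.3233 0.2278] yaw 78.3 w 0.0551 gf 20.0 F [-0.4 -0.6 -1. ] q [ 0.4   0.48  1.57 -0.    1.09  0.6 ]
shift [-0.5353  0.2049 -0.0031] ('spin', np.float64(0.3))
```

Emit:
servo_tool --moves "-0.03 0.011 0 0 0.04;-0.065 0.025 0 0 0.04;-0.1 0.038 0 0 0.04;-0.135 0.052 0 0 0.04;-0.17 0.065 0 0 0.04;-0.205 0.078 0 0 0.04;-0.24 0.092 0 0 0.04;-0.275 0.105 0 0 0.04;-0.31 0.119 0 0 0.04;-0.345 0.132 0 0 0.04"

```text
time: 29.37
position: [0.5376, -0.0435, 0.2227]
tool_rot: [0.776, 0.631, -0.001, -0.002]
ft_force: [0.8, 0.2, -0.8]
grip_width: 0.055
grip_force: 20.0
```

Emit:
servo_tool --moves "-0.035 0.013 0 0 0.04;-0.07 0.027 0 0 0.04;-0.105 0.04 0 0 0.04;-0.14 0.054 0 0 0.04;-0.17 0.067 0 0 0.04;-0.189 0.073 0 0 0.04;-0.189 0.073 0 0 0.04;-0.189 0.073 0.02 0 0.04;-0.189 0.073 0.05 0 0.04;-0.189 0.073 0.05 0 0.04"

```text
time: 30.2
position: [0.5674, -0.2387, 0.1679]
tool_rot: [0.776, 0.631, -0.002, -0.007]
ft_force: [-0.7, 1.2, -1.4]
grip_width: 0.0551
grip_force: 20.0
```

```bash
python3 -c "
from h import *
rep(slot(.06,-.042,.055),78)
"
```

```text
t 30.2 p [ 0.5674 -0.2387  0.1679] yaw 78.3 w 0.0551 gf 20.0 F [-0.7  1.2 -1.4] q [-0.58  0.61  1.51  0.    1.03 -0.37]
shift [-0.0033  0.0078  0.1128] ('spin', np.float64(0.3))
```

Emit:
servo_tool --moves "-0.002 0.003 0.02 0 0.04;-0.002 0.003 0.04 0 0.04;-0.002 0.003 0.06 0 0.04;-0.002 0.003 0.08 0 0.04;-0.002 0.003 0.095 0 0.04;-0.002 0.003 0.107 0 0.04;-0.002 0.003 0.107 0 0.04;-0.002 0.003 0.107 0 0.04;-0.002 0.003 0.107 0 0.04"

```text
time: 30.95
position: [0.575, -0.2446, 0.0682]
tool_rot: [0.776, 0.631, 0.0, 0.001]
ft_force: [0.7, 0.6, -1.1]
grip_width: 0.0552
grip_force: 20.0
```

Emit:
servo_tool --moves "0 0 0 0 0.066;0 0 0 0 0.068;0 0 0 0 0.07;0 0 0 0 0.07;0 0 -0.03 0 0.07;0 0 -0.07 0 0.07;0 0 -0.11 0 0.07;0 0 -0.15 0 0.08;0 0 -0.175 0 0.087;0 0 -0.175 0 0.087"

```text
time: 31.78
position: [0.5778, -0.2466, 0.2498]
tool_rot: [0.776, 0.631, 0.002, 0.007]
ft_force: [0.8, -1.5, -0.1]
grip_width: 0.0821
grip_force: 0.0
```

```bash
python3 -c "
from h import *
rep([.509,.0495,.23],168)
cv2.imwrite('pics/w8.png',cams.camera('wrist'))
"
```

```text
t 31.78 p [ 0.5778 -0.2466  0.2498] yaw 78.3 w 0.0821 gf 0.0 F [ 0.8 -1.5 -0.1] q [-0.58  0.52  1.43  0.    1.18 -0.38]
shift [ 0.276  -0.1278  0.0167] ('spin', np.float64(-89.7))
```

View pics/w8.png

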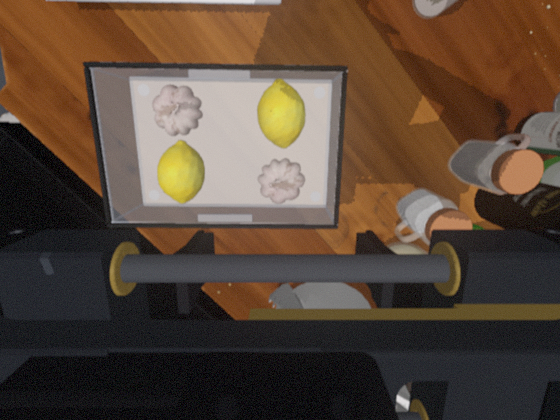

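All four items lie in the box: garlic at (178,110) and (282,181), lemons at (282,113) and (181,171). The lid goes back next, using the TCP poses recorded when it was picked up and laid down.

Emit:
servo_tool --moves "0.027 -0.013 0 -7 0.087;0.055 -0.026 0 -14 0.087;0.083 -0.039 0 -21 0.087;0.11 -0.052 0 -28 0.087;0.138 -0.065 0 -35 0.087;0.166 -0.078 0 -42 0.087;0.193 -0.09 0 -49 0.087;0.22 -0.103 0 -56 0.087;0.248 -0.116 0 -63 0.087;0.274 -0.127 0 -70 0.087"

```text
time: 32.67
position: [0.5037, 0.0512, 0.2408]
tool_rot: [0.271, 0.963, -0.0, -0.002]
ft_force: [0.0, 0.2, -0.4]
grip_width: 0.087
grip_force: 0.0
```

Emit:
servo_tool --moves "0 0 0 -6 0.087;0 0 0 -12 0.087;0 0 0 -18 0.087;0 0 0 -20 0.087;0 0 0 -20 0.087;0 0 0 -20 0.087"

```text
time: 33.17
position: [0.505, 0.0496, 0.2412]
tool_rot: [0.103, 0.995, 0.0, -0.001]
ft_force: [-0.1, -0.2, -0.1]
grip_width: 0.0873
grip_force: 0.0
```

```bash
python3 -c "
from h import *
m=cams.camera_model('wrist');im=cams.camera('wrist')
cv2.imwrite('pics/w9.png',im)
rep([.5093,.0497,.0615],168)
print(proj(m,[.5093,.0497,.078]))
"
```

```text
t 33.22 p [0.5052 0.0496 0.2414] yaw 168.2 w 0.0871 gf 0.0 F [-0.3  0.4 -0.7] q [-0.12  0.37  1.72  0.    1.05 -1.49]
shift [-0.0044  0.001   0.1799] ('spin', np.float64(0.2))
(np.float64(284.54906710775435), np.float64(198.46412132330758))
```

View pics/w9.png

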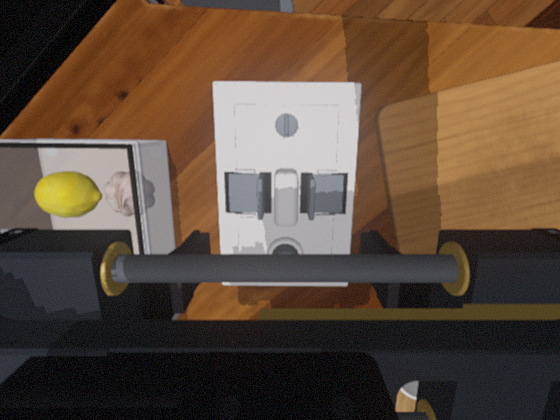

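The lid is directly under the tool, with its spine centre at (286.5,197.5) and the screw at (287,125). The prediction was (284.5,198.5), so it has not moved.

Emit:
servo_tool --moves "-0.004 0.002 0.04 0 0.087;-0.004 0.002 0.08 0 0.087;-0.004 0.002 0.12 0 0.087;-0.004 0.002 0.155 0 0.087;-0.004 0.002 0.172 0 0.087;-0.004 0.002 0.18 0 0.087;-0.004 0.002 0.18 0 0.087;-0.004 0.002 0.18 0 0.087;-0.004 0.002 0.18 0 0.06;-0.004 0.002 0.18 0 0.03" --grip_force 30

```text
time: 34.05
position: [0.5108, 0.0505, 0.0629]
tool_rot: [0.102, 0.995, -0.0, 0.001]
ft_force: [-0.5, 0.0, 0.0]
grip_width: 0.08
grip_force: 0.0
```

Emit:
servo_tool --moves "0 0 0 0 0.03;0 0 0 0 0.03;0 0 0 0 0.03;0 0 0 0 0.03;0 0 0 0 0.03;0 0 0 0 0.03;0 0 0 0 0.03"

```text
time: 34.63
position: [0.5104, 0.0503, 0.0629]
tool_rot: [0.102, 0.995, -0.0, 0.0]
ft_force: [-1.3, -2.3, 7.1]
grip_width: 0.0421
grip_force: 30.0
```

```bash
python3 -c "
from h import *
rep([.5093,.0497,.235],168)
"
```

```text
t 34.63 p [0.5104 0.0503 0.0629] yaw 168.3 w 0.0421 gf 30.0 F [-1.3 -2.3  7.1] q [-0.12  0.67  1.85 -0.    0.62 -1.48]
shift [ 0.0008 -0.0009 -0.1721] ('spin', np.float64(0.3))
```

Emit:
servo_tool --moves "0 0 -0.01 0 0.03;0 0 -0.025 0 0.03;0 0 -0.045 0 0.03;0 0 -0.07 0 0.03;0 0 -0.095 0 0.03;0 0 -0.12 0 0.03;0 0 -0.145 0 0.03;0 0 -0.165 0 0.03;0 0 -0.175 0 0.03;0 0 -0.175 0 0.03"

```text
time: 35.47
position: [0.511, 0.0508, 0.2392]
tool_rot: [0.102, 0.995, 0.0, 0.002]
ft_force: [0.2, 0.1, -3.5]
grip_width: 0.0423
grip_force: 30.0
```

```bash
python3 -c "
from h import *
rep([.524,-.1893,.235],168)
"
```

```text
t 35.47 p [0.511  0.0508 0.2392] yaw 168.3 w 0.0423 gf 30.0 F [ 0.2  0.1 -3.5] q [-0.12  0.38  1.71  0.    1.04 -1.49]
shift [-0.0615 -0.2325  0.0043] ('spin', np.float64(0.3))
```

Emit:
servo_tool --moves "-0.005 -0.02 0 0.3 0.03;-0.013 -0.05 0 0.3 0.03;-0.021 -0.08 0 0.3 0.03;-0.029 -0.11 0 0.3 0.03;-0.037 -0.14 0 0.3 0.03;-0.045 -0.17 0 0.3 0.03;-0.053 -0.2 0 0.3 0.03;-0.058 -0.22 0 0.3 0.03;-0.0615 -0.232 0 0.3 0.03;-0.0615 -0.232 0 0.3 0.03"

```text
time: 36.3
position: [0.5228, -0.1912, 0.2355]
tool_rot: [0.106, 0.994, 0.0, -0.001]
ft_force: [0.9, -0.3, -4.0]
grip_width: 0.0419
grip_force: 30.0
```

Emit:
servo_tool --moves "0 0 0.02 0 0.03;0 0 0.035 0 0.03;0 0 0.045 0 0.03;0 0 0.05 0 0.03;0 0 0.05 0 0.03;0 0 0.05 0 0.03;0 0 0.05 0 0.03"

```text
time: 36.88
position: [0.5238, -0.1889, 0.188]
tool_rot: [0.105, 0.995, -0.0, 0.001]
ft_force: [0.3, -0.2, -3.4]
grip_width: 0.0419
grip_force: 30.0
```

```bash
python3 -c "
from h import *
rep([.524,-.1893,.1254],168)
m=cams.camera_model('scene');im=cams.camera('scene');cv2.imwrite('pics/s5.png',im)
cv2.imwrite('pics/s5c.png',cv2.resize(im[160:390,300:520],None,fx=2.5,fy=2.5,interpolation=2))
"
```

```text
t 36.88 p [ 0.5238 -0.1889  0.188 ] yaw 168.0 w 0.0419 gf 30.0 F [ 0.3 -0.2 -3.4] q [-0.55  0.51  1.66  0.    0.97 -1.91]
shift [-0.0002 -0.0004  0.0626] ('spin', np.float64(-0.0))
```

View pics/s5c.png

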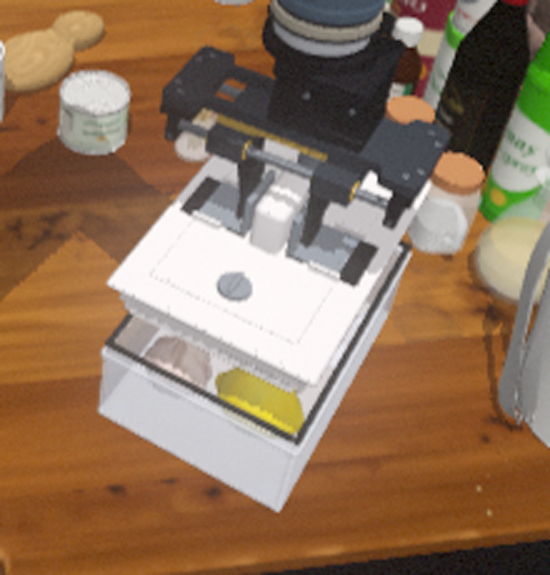

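The lid hangs level and square above the box mouth. Lower gently.

Emit:
servo_tool --moves "0 0 0.015 0 0.03;0 0 0.03 0 0.03;0 0 0.042 0 0.03;0 0 0.05 0 0.03;0 0 0.056 0 0.03;0 0 0.06 0 0.03;0 0 0.062 0 0.03;0 0 0.062 0 0.03;0 0 0.062 0 0.03"

```text
time: 37.68
position: [0.5235, -0.1892, 0.1257]
tool_rot: [0.105, 0.994, -0.0, 0.0]
ft_force: [-0.9, 0.3, -3.0]
grip_width: 0.042
grip_force: 30.0
```

```bash
python3 -c "
from h import *
rep([.524,-.1893,.1214],168)"
```

```text
t 37.68 p [ 0.5235 -0.1892  0.1257] yaw 168.0 w 0.042 gf 30.0 F [-0.9  0.3 -3. ] q [-0.55  0.6   1.71 -0.    0.83 -1.91]
shift [-0.0005  0.      0.0043] ('spin', np.float64(-0.0))
```

Emit:
servo_tool --moves "0 0 0.002 0 0.03;0 0 0.004 0 0.03;0 0 0.004 0 0.03;0 0 0.004 0 0.03"

```text
time: 38.02
position: [0.5238, -0.1893, 0.1221]
tool_rot: [0.105, 0.994, -0.0, 0.001]
ft_force: [-0.1, -0.2, 3.5]
grip_width: 0.0424
grip_force: 30.0
```

Emit:
servo_tool --moves "0 0 0 0 0.05;0 0 0 0 0.087;0 0 0 0 0.087;0 0 0 0 0.087;0 0 0 0 0.087;0 0 -0.02 0 0.087;0 0 -0.04 0 0.06;0 0 -0.06 0 0;0 0 -0.06 0 0;0 0 -0.06 0 0"

```text
time: 38.85
position: [0.5236, -0.189, 0.1819]
tool_rot: [0.105, 0.994, -0.0, 0.001]
ft_force: [-0.2, 0.2, -0.2]
grip_width: 0.0629
grip_force: 0.0
```

```bash
python3 -c "
from h import *
rep([.523,-.189,.17],168)"
```

```text
t 38.85 p [ 0.5236 -0.189   0.1819] yaw 168.0 w 0.0629 gf 0.0 F [-0.2  0.2 -0.2] q [-0.55  0.51  1.67  0.    0.96 -1.91]
shift [ 0.0006 -0.0001  0.0119] ('spin', np.float64(-0.0))
```

Emit:
servo_tool --moves "0 0 0 0 0;0 0 0 0 0;0 0 0 0 0;0 0 0 0 0;0 0 0.01 0 0;0 0 0.018 0 0;0 0 0.022 0 0;0 0 0.024 0 0;0 0 0.025 0 0;0 0 0.025 0 0" --grip_force 15

```text
time: 39.68
position: [0.5234, -0.1892, 0.1564]
tool_rot: [0.105, 0.994, -0.0, 0.0]
ft_force: [-0.7, 0.6, 2.6]
grip_width: 0.0022
grip_force: 1.3
```

Emit:
servo_tool --moves "0 0 0.002 0 0;0 0 0.004 0 0;0 0 0.004 0 0;0 0 0.004 0 0"

```text
time: 40.02
position: [0.5236, -0.1893, 0.154]
tool_rot: [0.105, 0.994, -0.0, 0.001]
ft_force: [-2.6, 1.2, 12.5]
grip_width: 0.0004
grip_force: 6.3
```

Emit:
servo_tool --moves "0 0 0.002 0 0;0 0 0.0025 0 0;0 0 0.0025 0 0;0 0 0.0025 0 0"

```text
time: 40.35
position: [0.5237, -0.1893, 0.1539]
tool_rot: [0.105, 0.995, -0.001, 0.001]
ft_force: [-6.3, 2.9, 27.4]
grip_width: 0.0004
grip_force: 13.5
```

```bash
python3 -c "
from h import *
rep()"
```

```text
t 40.35 p [ 0.5237 -0.1893  0.1539] yaw 168.0 w 0.0004 gf 13.5 F [-6.3  2.9 27.4] q [-0.55  0.55  1.69 -0.    0.89 -1.91]
```

Emit:
servo_tool --moves "0 0 -0.01 0 0;0 0 -0.04 0 0;0 0 -0.08 0 0;0 0 -0.12 0 0;0 0 -0.14 0 0;0 0 -0.14 0 0;0 0 -0.14 0 0;0 0 -0.14 0 0"

```text
time: 41.02
position: [0.5223, -0.1884, 0.2884]
tool_rot: [0.105, 0.994, 0.001, -0.001]
ft_force: [-0.0, -0.2, -0.4]
grip_width: 0.0007
grip_force: 0.0
```

```bash
python3 -c "
from h import *
m=cams.camera_model('wrist');im=cams.camera('wrist')
rep([*slot(.078,0,.2)],168)
a=cv2.resize(im[40:300,170:400],None,fx=2.2,fy=2.2)
s=cams.camera('scene');b=cv2.resize(s[210:380,330:480],None,fx=3.2,fy=3.2);h=min(a.shape[0],b.shape[0])
o=np.hstack([a[:h,:400],b[:h,:400]])
cv2.imwrite('pics/m.png',o);cv2.imwrite('pics/w10.png',im)
print([proj(m,X) for X in([.523,-.189,.1365],slot(.078,0,.1325),slot(-.124,.082,.0955),slot(-.124,-.082,.0955))])"
```

```text
t 41.07 p [ 0.5221 -0.1883  0.2878] yaw 168.0 w 0.0008 gf 0.0 F [-0.8  0.3 -1.3] q [-0.55  0.38  1.55 -0.    1.21 -1.91]
shift [-0.0794 -0.0005  0.0875] ('spin', np.float64(-0.0))
[(np.float64(283.0497425067312), np.float64(197.7538112993283)), (np.float64(283.1739972175498), np.float64(266.25184256544196)), (np.float64(361.2748627635136), np.float64(73.55568177270408)), (np.float64(204.73635713783113), np.float64(73.57401072000039))]
```

View pics/w10.png

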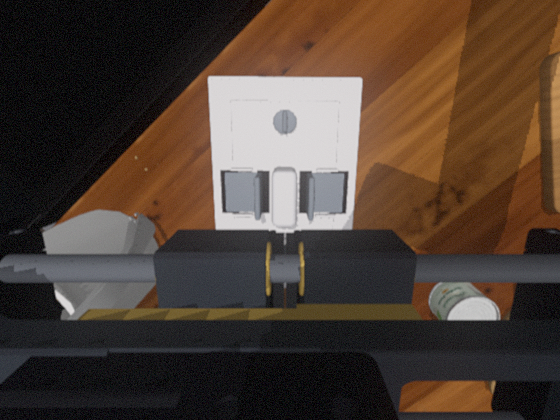

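The lid sits square on the box, both tabs are out and symmetric (224–262 and 306–347 about column 285), and the press bottomed at 27 N. Pump next.

Emit:
servo_tool --moves "-0.03 0 0.01 0 0;-0.06 0 0.03 0 0;-0.078 0 0.06 0 0;-0.078 0 0.09 0 0;-0.078 0 0.115 0 0;-0.078 0 0.125 0 0;-0.078 0 0.128 0 0;-0.078 0 0.128 0 0;-0.078 0 0.128 0 0"

```text
time: 41.87
position: [0.6001, -0.2057, 0.1627]
tool_rot: [0.105, 0.994, -0.0, 0.001]
ft_force: [-0.5, -0.3, -0.3]
grip_width: 0.0005
grip_force: 0.0
```

```bash
python3 -c "
from h import *
rep([*slot(.078,0,.1395)],168)"
```

```text
t 41.87 p [ 0.6001 -0.2057  0.1627] yaw 168.0 w 0.0005 gf 0.0 F [-0.5 -0.3 -0.3] q [-0.51  0.63  1.48 -0.    1.03 -1.87]
shift [0.0009 0.0003 0.0232] ('spin', np.float64(-0.0))
```

Emit:
servo_tool --moves "0 0 0.01 0 0;0 0 0.016 0 0;0 0 0.021 0 0;0 0 0.0245 0 0;0 0 0.0245 0 0;0 0 0.0245 0 0;0 0 0.0245 0 0"

```text
time: 42.45
position: [0.6011, -0.2062, 0.1388]
tool_rot: [0.105, 0.994, -0.001, 0.002]
ft_force: [1.3, -1.1, 6.5]
grip_width: 0.0002
grip_force: 3.0
```

```bash
python3 -c "
from h import *
rep()"
```

```text
t 42.45 p [ 0.6011 -0.2062  0.1388] yaw 168.0 w 0.0002 gf 3.0 F [ 1.3 -1.1  6.5] q [-0.51  0.66  1.5   0.    0.98 -1.87]
```

Emit:
servo_tool --moves "0 0 0.001 0 0;0 0 0.001 0 0;0 0 -0.012 0 0;0 0 -0.025 0 0;0 0 -0.025 0 0;0 0 -0.025 0 0;0 0 -0.025 0 0;0 0 -0.025 0 0"

```text
time: 43.12
position: [0.5985, -0.2047, 0.1609]
tool_rot: [0.105, 0.994, 0.001, -0.001]
ft_force: [-0.3, 0.3, -1.0]
grip_width: 0.0005
grip_force: 0.0
```

Emit:
servo_tool --moves "0 0 0.01 0 0;0 0 0.016 0 0;0 0 0.022 0 0;0 0 0.026 0 0;0 0 0.026 0 0;0 0 0.026 0 0;0 0 0.026 0 0;0 0 0.026 0 0"

```text
time: 43.78
position: [0.6001, -0.2056, 0.138]
tool_rot: [0.105, 0.994, -0.0, 0.001]
ft_force: [-0.7, 1.7, 13.1]
grip_width: 0.0005
grip_force: 6.4
```

Emit:
servo_tool --moves "0 0 -0.012 0 0;0 0 -0.025 0 0;0 0 -0.026 0 0;0 0 -0.026 0 0;0 0 -0.026 0 0;0 0 -0.026 0 0"

```text
time: 44.28
position: [0.5985, -0.2047, 0.1607]
tool_rot: [0.105, 0.994, 0.001, -0.001]
ft_force: [0.6, 0.4, -0.4]
grip_width: 0.0005
grip_force: 0.0
```

Emit:
servo_tool --moves "0 0 0.01 0 0;0 0 0.016 0 0;0 0 0.022 0 0;0 0 0.026 0 0;0 0 0.026 0 0;0 0 0.026 0 0;0 0 0.026 0 0;0 0 0.026 0 0"

```text
time: 44.95
position: [0.6001, -0.2056, 0.138]
tool_rot: [0.105, 0.994, -0.0, 0.001]
ft_force: [-1.7, 0.9, 11.7]
grip_width: 0.0008
grip_force: 6.4
```

Emit:
servo_tool --moves "0 0 -0.012 0 0;0 0 -0.03 0 0;0 0 -0.06 0 0;0 0 -0.1 0 0;0 0 -0.12 0 0;0 0 -0.12 0 0;0 0 -0.12 0 0;0 0 -0.12 0 0;0 0 -0.12 0 0"

```text
time: 45.7
position: [0.5981, -0.2045, 0.2538]
tool_rot: [0.105, 0.994, 0.001, -0.002]
ft_force: [-0.6, -0.1, 0.5]
grip_width: 0.0005
grip_force: 0.0
```

```bash
python3 -c "
from h import *
rep()
im=cams.camera('scene')
cv2.imwrite('pics/s9.png',cv2.resize(im[160:390,300:520],None,fx=2.5,fy=2.5,interpolation=2))"
```

```text
t 45.7 p [ 0.5981 -0.2045  0.2538] yaw 168.0 w 0.0005 gf 0.0 F [-0.6 -0.1  0.5] q [-0.51  0.53  1.4  -0.    1.22 -1.87]
```

View pics/s9.png

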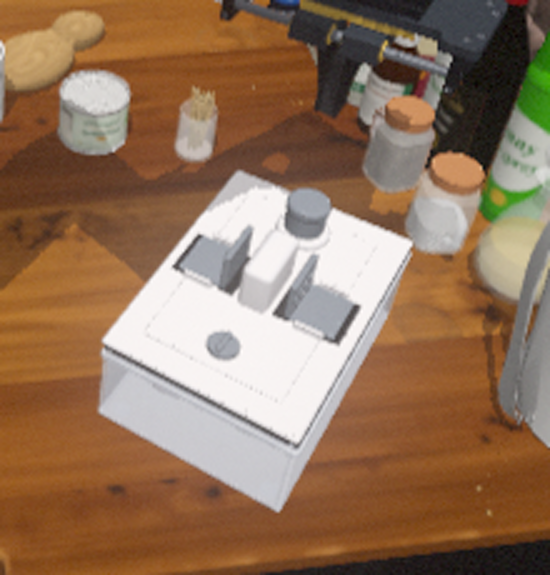

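The lid is seated level and flush, with a thin, even dark seal line along the near and right edges. The pump knob is up at (308,212) and the gripper is clear. Handing in.

```bash
python3 -c "
from h import *
print(job.hand_in())"
```

```text
the job is handed in; nothing more can be done
None
```

I handed the job in (no verdict came back): both lemons and both garlic bulbs are in the box, the lid was pressed home until it bottomed at 27 N with both tabs out, the pump got three full strokes, and I saw no bystander touched or moved.

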